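Clamp the box in its jig, then hold the electric driver over the lid screw

TASK

The last lid screw of the grey metal box in the jig is about to be driven. Swing the toggle clamp's handle over and down until it locks past centre and its foot holds the lid down, then draw the electric screwdriver out of its slanted holder, turn it upright with the bit straight down, and finish while still holding it, at rest, with the bit in line with and about two centimetres above the screw that stands up from the lid, touching nothing else. Leave the box in its nest and the other things on the bench where they are.

Things in the scene. Friction and masses are not known exactly. Their poses are not given: they have to be found in the camera images.
- jig: Screwing jig, fixed: grey tooling plate 150x190x12 mm (x -75..75, y -65..125) with 14 mm high white nest blocks, a grey metal box in the nest and a toggle clamp on a dark riser. Origin: underside of the plate below the nest's centre; z up, +y runs from the nest to the clamp. All clamp positions below are y, z in mm in this frame; the clamp works in the plane x = 0.
- clamp_base: Sheet-steel base of the toggle clamp on the jig's riser; origin y 62, z 32. The arm pivots at 62, 48; shut, it reaches level over the box at z 70; open, it slants up to 48, 120. The handle is hinged to the arm's rear and linked to the base: open it stands upright at y 94, locked it lies level pointing to the jig's +y, its end at 202, 79.
- clamp_handle (a joint): Hinge of the clamp's handle on the clamp's arm, rad: 2.45 open and upright, falls as the handle is swung over and down to the jig's +y; dead centre about 0.06; locked at its stop 0.00 to 0.02. Takes about 1 N at the grip, the last 25 mm down through dead centre a few N. It stays where it is left; past centre it holds itself.
- clamp_grip (a point): Middle of the handle's black rubber grip, 94 mm long (31 mm beyond this point), 17 mm thick; pinch it across the jig's x (it must turn between the fingers) or push it. Its path, y, z in mm of the jig: open 94,161; 117,159; 133,154; 144,147; 153,137; 160,124; 164.5,113; 168,99; locked 172,77 (its top then 86 mm above the bench).
- clamp_spindle: The clamp's spring-loaded spindle with a black rubber foot 15 mm across at the arm's end; origin: centre of the foot's underside. With the clamp locked it presses the middle of the box's lid with about 19 N.
- enclosure: Grey die-cast metal box with a screwed-on lid, 92 (x) x 56 (y) x 30 mm, loose in the jig's nest with 1 mm play, its axes parallel to the jig's. Origin: centre of its underside, which rests on the plate 12 mm above the bench.
- screw_head (a point): Centre of the top of the one lid screw that still stands up: pan head 9 mm across, 10.5 mm above the lid (about 52 mm above the bench), at the lid's corner x -40, y -22 mm from the box's centre (near the robot, away from the clamp). The other three corner screws are flush.
- electric_driver: Black electric screwdriver, 201 mm long, about 0.4 kg; its y axis points from bit to butt, long axis at x 0, z 18.6 mm. Round body 35 mm thick from y -14 to 86, butt end y 98, nose tapers to y -56, 6 mm bit with its tip at y -100.5. A 10 mm wide switch paddle on the +z side (y 11..70, to z 42) points up in the holder; grip the free sides (+-x). Centre of mass near y 20.
- bit_tip (a point): Tip of the electric screwdriver's bit, on its long axis.
- holder: Slanted bench holder, fixed: dark foot plate 150x92x10 mm, two grey cheeks up to 94 mm high and 58 mm apart outside, between them a grey sleeve, 47 mm outer (rim 55) and 39 mm inner diameter, 62 mm long, rising at 40 degrees to the holder's -x. Origin: underside of the foot below the sleeve's middle, which is 74 mm up.
- holder_mouth (a point): Centre of the sleeve's open upper mouth (holder x -22, z 93 mm). The driver sits in the sleeve nose first, 60 mm deep, butt up and to the holder's -x, leaning about 38 degrees above level; the bit hangs out of the hole at the sleeve's lower end. It slides out along its own axis with 2 mm play; after 110 mm bit and all are clear.
- screw_dish: small white plastic dish, 42 mm wide and 17 mm high, near the jig; bystander, origin under its centre
- driver_green: hand screwdriver with green and black handle, 190 mm long, lying at the front of the bench; bystander
- terminal_block: green terminal strip, 14x52x17 mm, on the left; bystander
- heatsink_a: finned heat sink, 40x40x18 mm, on the left; bystander
There are look-alikes about, which are no part of the job. There is more than one size of the electric_driver; the job needs the larger.

How it is judged (in metres and radians):
On the way, in this order (a step that is already met when the one before it is completed fails the run):
1. the clamp is locked past centre with its foot pressing on the box's lid (value of joint clamp_handle below 0.04 rad and contact force between clamp_spindle and enclosure above 8 N), for 0.2 s.
2. the electric screwdriver has been drawn out of its holder and raised (contact force between electric_driver and holder below 0.05 N and height (world z) of bit_tip above 0.055 m and distance of electric_driver from where it was at the start of the episode above 0.09 m), for 0.2 s.
At the end, for the whole second after the job is handed in: Driver still gripped, at rest, touching nothing else, bit down within 10 degrees of vertical, tip within 10 mm of the screw's axis and 5 to 35 mm above its head; clamp locked past centre (handle below 0.04 rad), foot pressing the lid with over 8 N; box in its nest within 4 mm (all of step 1 and horizontal distance between bit_tip and screw_head below 0.01 m and z of bit_tip in the frame of screw_head between 0.005 and 0.035 m and angle between electric_driver's own y axis and vertical below 0.17 rad and linear speed of electric_driver below 0.03 m/s and contact force between the fingers and electric_driver above 2 N and contact force between electric_driver and enclosure below 0.1 N and contact force between electric_driver and jig below 0.1 N and contact force between electric_driver and holder below 0.1 N and horizontal distance between enclosure and jig below 0.004 m); the arm keeps its last pose, push and grip.
It fails at once if another thing on the bench was moved by more than 4 cm (distance of any of screw_dish, driver_green, terminal_block, heatsink_a from where it was at the start of the episode above 0.04 m).
It fails at once if the electric screwdriver was dropped (height (world z) of electric_driver below 0.035 m).
It also fails if it takes over 58 s, if anything falls off the work surface, if the arm or the gripper's body presses on something with over 40 N, if the wrist force passes 120 N, or if a joint passes its speed limit or range.

ROBOT

A 6-joint arm with a two-finger parallel gripper is mounted at the origin on a cart in front of the work surface, level with it; the furniture and walls round the work are solid. World frame = base frame: x ahead of the robot, y to its left, z up, the work surface at z = 0. Lengths are in m, angles in degrees, forces in N, time in s.
With the tool pointing down it reaches from about 0.35 to 0.875 m from the base axis. Payload 4.2 kg.
Tool frame: the origin (TCP) lies midway between the tips of the shut fingers; the grasp point (between the pads) lies 19 mm behind it; z points along the fingers, y is the direction in which the jaws open and shut (so a half turn about z gives the same grasp; the last joint's range is limited). The gripper opens to 87 mm and grips with 3 to 60 N. Pads are 19 mm wide; open, the fingers measure 117 mm over their backs; the gripper's body (75 mm by 190 mm) begins 51 mm behind the grasp point.
Start: joints at [-60.756, 22.042, 0.453, 0, -68.411, -14.817], TCP at [0.156, -0.605, 0.223] pointing down, gripper open.
Joint ranges: [-179.83, 179.83], [-69.29, 118.12], [-61.27, 80.66], [-181.25, 117.63], [-171.15, -9.14], [-177.46, 177.46]. Speed limits (degrees/s): [159.86, 159.86, 180, 180, 180, 180].

INTERFACE

Orientations are given as a 3x3 rotation matrix whose columns are the frame's x, y, z axes.
In Python, from station import sense, capture, get_calibration, finish_job, spot_in, spot_point gives the robot as it stands.
- The arm moves only by the shell command python3 -m inch 'ROWS'. ROWS is JSON, a list of rows, each an object with "fingers": the finger opening in cm, from 0 to 8.7; "delta_pos": the shift along the tool's x, y, z in cm, a list of three; "spin": the turn about the tool's z in degrees. In form: [{"fingers": fingers, "delta_pos": [dx, dy, dz], "spin": spin}, ...]. A call has 1 to 20 rows; each row is the pose to reach, as a shift and turn from the pose commanded when the call began, along the tool's axes at that moment; what a row does not reach only later rows make up. A row lasts 1/10 s, in which the tool goes at most 50 mm and 8.59 degrees, less where a joint would pass 70% of its speed; a pose out of reach is approached as far as the arm can. A call with a gripper value outside its range is refused whole. The fingers move at their own pace and stop on an object; the grip force is fixed at half the most. Time passes only in rows, so rows that repeat a pose let the fingers close. It gives the time, the measured TCP pose, the force and the opening at its end, in the units of the state.
- sense(): the state, without advancing time (a new reading comes with each control period).
- capture(name): name is "scene" or "top" or "wrist"; returns the picture (420x560x3 uint8, red, green, blue); there is no depth.
- get_calibration(name): a dict with "K" (3x3 intrinsics, pixels), "T" (4x4, takes a point from camera to world coordinates). Camera axes: x right, y up, looking along -z (the intrinsics and any distortion apply to the point x, -y, -z); pixel columns grow to the right and rows downward; lengths in m; the calibration is good to about 2 mm. A picture is of the moment at which its call begins: read the wrist's pose just before it. get_calibration takes no time and is no camera call; for the wrist camera it gives the pose at the moment of the call.
- finish_job(): hands the job in, once; it reports no verdict.
Trained networks look in the newest picture that a camera, given by its name, has taken for a name from the list of things; names that differ only in an ending like _2 or _b are one class to them, and where a whole thing is asked for, a point or a joint stands for the part that bears it (a point fixed in the world has none). Each returns a list of dicts, best first, with "conf" (0 to 1); they miss things now and then, are a little off and sometimes report something else, mostly with a low value. They report only what shows in the picture. A call takes as long as a camera call. They do not tell look-alikes from the thing itself.
- spot_in(camera, target): "extent" ([left, top, right, bottom] as shares, 0 to 1, of the picture: columns of its width, rows of its height, round what is visible of it).
- spot_point(camera, target): "location" ([column, row] as shares, 0 to 1, of the picture: columns of its width, rows of its height: a listed point, or the origin of a listed thing).
The state is a dict: "time_s": time; "joints": joint angles; "joint_velocities": joint speeds; "effort": joint torques, N m; "tcp_pos": TCP position; "ee_rot": TCP orientation; "wrist_force": force on the tool from outside, world axes, zero at the start; "moment": the same for the moment, N m; "gripper_width": opening from 0.0 (shut) to 1.0 (fully open).
Only numpy, scipy, OpenCV 4.12 (cv2) and the standard library are available. Lean on these libraries where they do the work, as an engineer would, in place of code of your own. Each camera call takes 0.05 s, during which the arm holds its last target.

## Working session

There is one attempt and no reset: what is moved stays moved. The work goes in short steps, Python scripts to look and compute and a shell command to move; the robot and the scene stay as the last step left them, time stands still between calls to the robot, and variables do not carry over. Pictures are saved under pics/ and viewed, and the job is handed in when it is done.

```bash
ls; mkdir -p pics
cat > h.py <<'E'
import numpy as np,cv2,json
from station import *
def snap(c,name,tgts=(),pts=()):
    im=capture(c); cal=get_calibration(c)
    cv2.imwrite(f'pics/{name}.png',cv2.cvtColor(im,cv2.COLOR_RGB2BGR))
    np.savez(f'pics/{name}.npz',im=im,K=cal['K'],T=cal['T'])
    return im,cal
def ray(cal,u,v):
    K=np.array(cal['K']);T=np.array(cal['T'])
    p=np.array([(u-K[0,2])/K[0,0],(v-K[1,2])/K[1,1],1]); d=T[:3,:3]@np.array([p[0],-p[1],-1])
    return T[:3,3],d/np.linalg.norm(d)
def atz(cal,u,v,z):
    o,d=ray(cal,u,v); return o+d*(z-o[2])/d[2]
def proj(cal,P):
    K=np.array(cal['K']);T=np.array(cal['T'])
    q=T[:3,:3].T@(np.array(P)-T[:3,3]); q=np.array([q[0],-q[1],-q[2]])
    u=K@q; return u[:2]/u[2]
E
python3 - <<'E'
from h import *
s=sense(); print(s['time_s'],s['tcp_pos'],np.round(s['ee_rot'],3),s['gripper_width'],s['wrist_force'])
for c in ('scene','top'):
    im,cal=snap(c,c+'0'); print(c,{k:np.round(v,3).tolist() for k,v in cal.items()})
    for t in ('jig','holder','electric_driver','clamp_base','enclosure'):
        r=spot_in(c,t); print(t,[(round(x['conf'],2),np.round(np.array(x['extent'])*[560,420,560,420]).tolist()) for x in r[:4]])
    for t in ('jig','screw_head','holder_mouth','holder','bit_tip','clamp_grip','electric_driver','clamp_base','enclosure','clamp_spindle'):
        r=spot_point(c,t); print(t,[(round(x['conf'],2),np.round(np.array(x['location'])*[560,420],1).tolist()) for x in r[:4]])
print(sense()['time_s'])
E
```

```text
pics
0.0 [ 0.15557137 -0.60469277  0.22143285] [[-0.969 -0.249 -0.001]
 [-0.249  0.969  0.002]
 [ 0.     0.002 -1.   ]] 0.9984605395178124 [ 0.10421234  0.44722232 -0.06811301]
scene {'K': [[478.506, 0.0, 280.318], [0.0, 478.506, 202.66], [0.0, 0.0, 1.0]], 'T': [[-0.734, 0.329, -0.594, -0.27], [-0.679, -0.37, 0.634, 0.859], [-0.011, 0.869, 0.495, 0.748], [0.0, 0.0, 0.0, 1.0]]}
jig [(0.94, [205.0, 183.0, 288.0, 259.0])]
holder [(0.74, [289.0, 160.0, 342.0, 200.0]), (0.51, [214.0, 183.0, 227.0, 228.0])]
electric_driver [(0.92, [316.0, 148.0, 350.0, 171.0]), (0.42, [289.0, 164.0, 341.0, 197.0]), (0.25, [202.0, 185.0, 289.0, 262.0])]
clamp_base [(0.71, [217.0, 183.0, 245.0, 237.0])]
enclosure [(0.66, [239.0, 213.0, 271.0, 241.0])]
jig [(0.94, [250.8, 237.2]), (0.43, [323.3, 168.7])]
screw_head [(0.66, [266.3, 222.7])]
holder_mouth [(0.65, [320.8, 165.6])]
holder [(0.64, [312.4, 193.7])]
bit_tip [(0.54, [347.8, 161.4]), (0.21, [253.9, 232.5])]
clamp_grip [(0.81, [221.8, 190.0])]
electric_driver [(0.59, [321.2, 171.8]), (0.44, [329.3, 166.4]), (0.33, [235.6, 229.5])]
clamp_base [(0.75, [23
[... 529 characters left out ...]
, 164.0, 441.0, 177.0]), (0.69, [358.0, 166.0, 393.0, 219.0])]
clamp_base [(0.74, [202.0, 182.0, 242.0, 206.0])]
enclosure [(0.9, [236.0, 186.0, 264.0, 222.0]), (0.44, [131.0, 184.0, 148.0, 198.0])]
jig [(0.64, [247.5, 206.8])]
screw_head [(0.78, [252.8, 219.5])]
holder_mouth [(0.89, [373.3, 189.1])]
holder [(0.55, [364.1, 187.2])]
bit_tip [(0.74, [442.4, 173.1]), (0.57, [208.7, 185.3])]
clamp_grip [(0.56, [207.6, 184.3])]
electric_driver [(0.78, [372.4, 194.0]), (0.73, [422.3, 163.0]), (0.38, [207.0, 185.0]), (0.34, [366.6, 187.5])]
clamp_base [(0.57, [229.2, 200.6])]
enclosure [(0.96, [246.0, 205.9])]
clamp_spindle [(0.71, [321.4, 238.9]), (0.59, [149.8, 239.6]), (0.5, [240.0, 194.8])]
1.6
```

Run:
```python
import cv2
a=cv2.imread('pics/top0.png'); cv2.imwrite('pics/t1.png',cv2.resize(a[130:280,110:460],None,fx=2.28,fy=2.28,interpolation=cv2.INTER_CUBIC))
a=cv2.imread('pics/scene0.png'); cv2.imwrite('pics/s1.png',cv2.resize(a[130:280,180:380],None,fx=4,fy=4,interpolation=cv2.INTER_CUBIC))
```

```text
(no output)
```

View pics/top0.png

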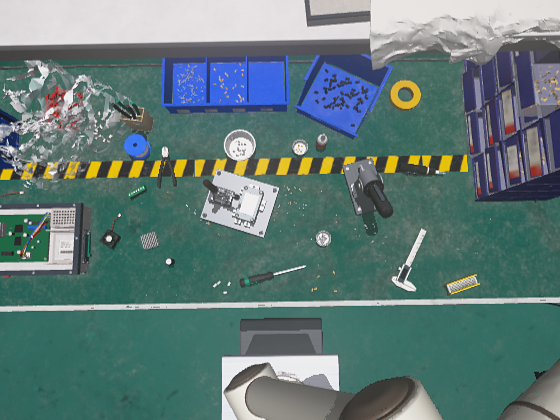

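View pics/scene0.png

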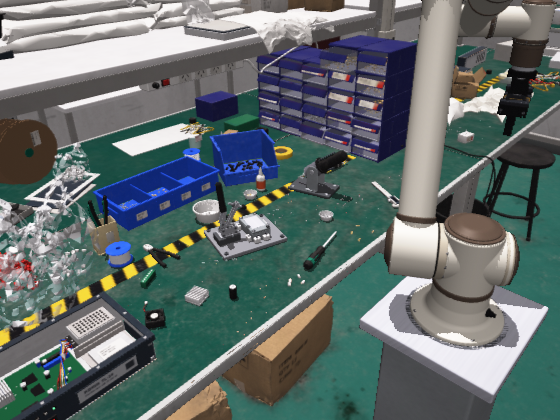

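```bash
sleep 0
```

```text
(no output)
```

View pics/t1.png

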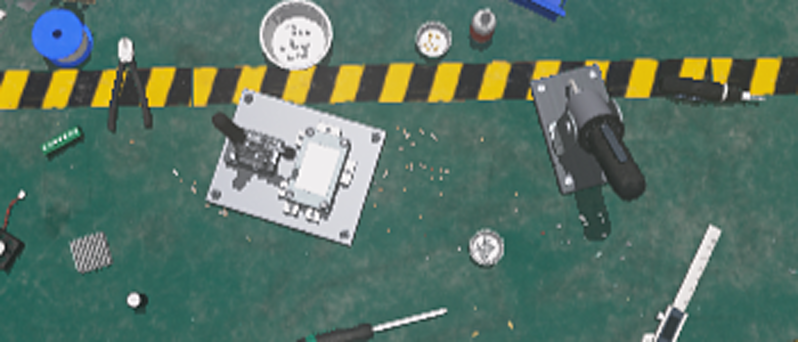

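View pics/s1.png

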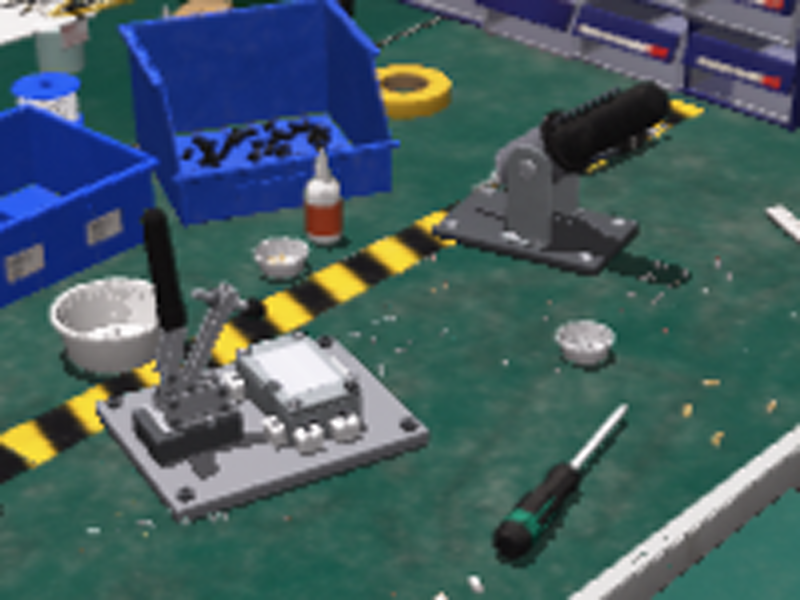

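Run:
```python
from h import *
c=np.load('pics/top0.npz'); f=lambda u,v,z:np.round(atz(c,u,v,z),3)
z=[(248,90),(384,133),(350,243),(206,203)]
P=[f(110+x/2.28,130+y/2.28,.012) for x,y in z]; print(P,[np.linalg.norm(P[i]-P[(i+1)%4]) for i in range(4)])
print('screw',f(252.8,219.5,.0525),'encl',f(246,205.9,.012),'mouth',f(373.3,189.1,.093),'holder',f(364.1,187.2,0),'grip',f(207.6,184.3,.161))
for q in [(533,78),(598,65),(632,180),(567,193)]: print(f(110+q[0]/2.28,130+q[1]/2.28,.01))
s=np.load('pics/scene0.npz'); f=lambda u,v,z:np.round(atz(s,u,v,z),3)
print('screw',f(266.3,222.7,.0525),'encl',f(252.9,230,.012),'mouth',f(320.8,165.6,.093),'holder',f(312.4,193.7,0),'grip',f(221.8,190,.161),'jig',f(250.8,237.2,0))
```

```text
[array([0.672, 0.167, 0.012]), array([ 0.614, -0.004,  0.012]), array([0.476, 0.04 , 0.012]), array([0.529, 0.218, 0.012])] [np.float64(0.18056854654119583), np.float64(0.14484474446799925), np.float64(0.18572291188757514), np.float64(0.1518222645068898)]
screw [0.52  0.067 0.052] encl [0.564 0.089 0.012] mouth [ 0.59  -0.255  0.093] holder [ 0.615 -0.25   0.   ] grip [0.596 0.17  0.161]
[ 0.681 -0.193  0.01 ]
[ 0.697 -0.276  0.01 ]
[ 0.549 -0.311  0.01 ]
[ 0.534 -0.229  0.01 ]
screw [0.518 0.076 0.052] encl [0.565 0.084 0.012] mouth [ 0.582 -0.24   0.093] holder [ 0.59  -0.211  0.   ] grip [0.594 0.161 0.161] jig [0.557 0.101 0.   ]
```

```bash
cat >> h.py <<'E'
def to(p):
    s=sense(); R=np.array(s['ee_rot']); return np.round(100*R.T@(np.array(p)-s['tcp_pos']),2)
def spin_to(deg): # world heading of tool y, mod 180
    R=np.array(sense()['ee_rot']); a=np.degrees(np.arctan2(R[1,1],R[0,1])); d=(deg-a+90)%180-90; return -d
E
python3 - <<'E'
from h import *
T=np.array(get_calibration('wrist')['T']); s=sense(); R=np.array(s['ee_rot'])
print(R.T@(T[:3,3]-s['tcp_pos']), (R.T@T[:3,:3]).round(2), np.array(get_calibration('wrist')['K'])[0,0])
print(to([.56,.10,.36]),spin_to(-18.7))
E
```

```text
[ 0.0669033  -0.00032957 -0.16228582] [[ 0.    0.97  0.25]
 [ 1.   -0.   -0.  ]
 [-0.    0.25 -0.97]] 291.0501363759568
[-56.72  58.23 -13.74] -56.87616572987645
```

```bash
python3 -m inch '[{"fingers":8.7,"delta_pos":[-2,2,-4],"spin":-8},{"fingers":8.7,"delta_pos":[-6,6,-8],"spin":-16},{"fingers":8.7,"delta_pos":[-10,10,-13.7],"spin":-24},{"fingers":8.7,"delta_pos":[-14,14.4,-13.7],"spin":-32},{"fingers":8.7,"delta_pos":[-17.5,18,-13.7],"spin":-40},{"fingers":8.7,"delta_pos":[-21,21.6,-13.7],"spin":-48},{"fingers":8.7,"delta_pos":[-24.5,25.2,-13.7],"spin":-56.9},{"fingers":8.7,"delta_pos":[-28,28.8,-13.7],"spin":-56.9},{"fingers":8.7,"delta_pos":[-31.5,32.4,-13.7],"spin":-56.9},{"fingers":8.7,"delta_pos":[-35,36,-13.7],"spin":-56.9},{"fingers":8.7,"delta_pos":[-38.5,39.6,-13.7],"spin":-56.9},{"fingers":8.7,"delta_pos":[-42,43.2,-13.7],"spin":-56.9},{"fingers":8.7,"delta_pos":[-45.5,46.8,-13.7],"spin":-56.9},{"fingers":8.7,"delta_pos":[-49,50.4,-13.7],"spin":-56.9},{"fingers":8.7,"delta_pos":[-52.5,54,-13.7],"spin":-56.9},{"fingers":8.7,"delta_pos":[-55,56.5,-13.7],"spin":-56.9},{"fingers":8.7,"delta_pos":[-56.7,58.2,-13.7],"spin":-56.9},{"fingers":8.7,"delta_pos":[-56.7,58.2,-13.7],"spin":-56.9},{"fingers":8.7,"delta_pos":[-56.7,58.2,-13.7],"spin":-56.9}]'
python3 - <<'E'
from h import *
s=sense(); print(s['time_s'],s['tcp_pos'],np.round(s['ee_rot'],3),np.round(s['joints'],1))
im,cal=snap('wrist','w1')
f=lambda t,z:[(round(x['conf'],2),np.round(np.array(x['location'])*[560,420],1).tolist(),np.round(atz(cal,*(np.array(x['location'])*[560,420]),z),4).tolist()) for x in spot_point('wrist',t)[:3]]
for t,z in [('jig',0),('enclosure',.012),('screw_head',.0525),('clamp_grip',.161),('clamp_base',.032)]: print(t,f(t,z))
E
```

```text
time_s: 3.5
tcp_pos: [0.5603, 0.1011, 0.3583]
ee_rot: [[-0.318, -0.948, -0.002], [-0.948, 0.318, -0.001], [0.001, 0.002, -1.0]]
wrist_force: [0.2, -0.0, 0.1]
gripper_width: 1.003
3.5 [0.56029176 0.10114274 0.35831606] [[-0.318 -0.948 -0.002]
 [-0.948  0.318 -0.001]
 [ 0.001  0.002 -1.   ]] [ 26.5  13.1   6.8  -0.  -83.9 -45.1]
jig [(0.42, [366.0, 94.3], [0.3732, 0.0144, 0.0])]
enclosure [(0.81, [272.4, 170.2], [0.5618, 0.0828, 0.012]), (0.42, [367.2, 98.8], [0.3769, 0.0222, 0.012])]
screw_head [(0.65, [291.1, 154.5], [0.5241, 0.0652, 0.0525])]
clamp_grip [(0.75, [272.1, 250.2], [0.5894, 0.1683, 0.161])]
clamp_base [(0.72, [270.2, 204.7], [0.5835, 0.1357, 0.032]), (0.63, [361.4, 291.0], [0.4758, 0.3457, 0.032])]
```

View pics/w1.png

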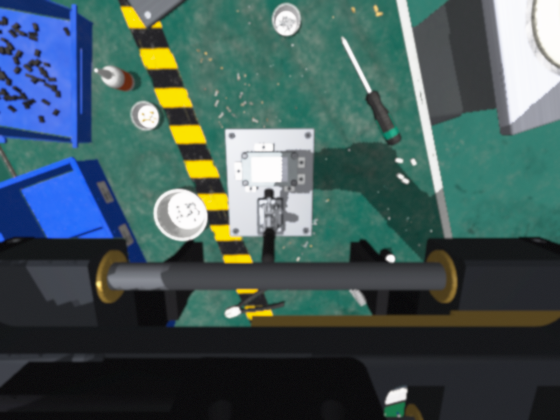

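Run:
```python
from h import *
c=np.load('pics/w1.npz'); im=c['im']
cv2.imwrite('pics/w1z.png',cv2.resize(im[115:265,200:340],None,fx=4,fy=4,interpolation=cv2.INTER_CUBIC)[:,:,::-1])
```

```text
(no output)
```

View pics/w1z.png

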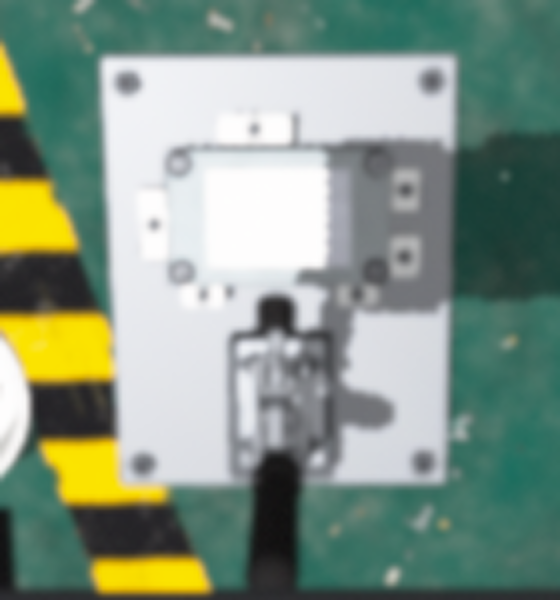

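```bash
cat >> h.py <<'E'
def fit2(A,B):
    A=np.array(A);B=np.array(B); a=A-A.mean(0);b=B-B.mean(0)
    th=np.arctan2((a[:,0]*b[:,1]-a[:,1]*b[:,0]).sum(),(a*b).sum()); R=np.array([[np.cos(th),-np.sin(th)],[np.sin(th),np.cos(th)]])
    t=B.mean(0)-R@A.mean(0); return np.degrees(th),t,B-(A@R.T+t)
E
python3 - <<'E'
from h import *
c=np.load('pics/w1.npz')
J=np.array([(75,-65),(-75,-65),(-75,125),(75,125)])/1000
q=[(101,57),(456,55),(444,484),(121,484)]
W=[atz(c,199.6+x/4,114.6+y/4,.012)[:2] for x,y in q]
th,t,res=fit2(J,W); print(th,t,res.round(4).tolist())
r=np.radians(th);R=np.array([[np.cos(r),-np.sin(r)],[np.sin(r),np.cos(r)]])
print('screw pred',R@[-.04,-.022]+t,'meas',atz(c,199.6+377/4,114.6+163/4,.0525))
for y in (94,117,133,144,153,160,164.5,168,172): print(y,(R@[0,y/1000]+t).round(4))
print(th)
E
```

```text
-18.41068219941894 [0.56483922 0.07665181] [[-0.0002, 0.0006], [0.0005, 0.0001], [0.0005, -0.0003], [-0.0009, -0.0004]]
screw pred [0.51993836 0.06841087] meas [0.52033458 0.06778153 0.0525    ]
94 [0.5945 0.1658]
117 [0.6018 0.1877]
133 [0.6068 0.2028]
144 [0.6103 0.2133]
153 [0.6132 0.2218]
160 [0.6154 0.2285]
164.5 [0.6168 0.2327]
168 [0.6179 0.2361]
172 [0.6192 0.2398]
-18.41068219941894
```

Run:
```python
from h import *
print(to([.5945,.1658,.142]),spin_to(-18.4))
```

```text
[-7.51 -1.14 21.84] -0.36133409346561507
```

```bash
python3 -m inch '[{"fingers":8.7,"delta_pos":[-3,-0.5,2],"spin":0},{"fingers":8.7,"delta_pos":[-6,-1,4],"spin":0},{"fingers":8.7,"delta_pos":[-7.5,-1.15,8],"spin":0},{"fingers":6,"delta_pos":[-7.5,-1.15,12],"spin":0},{"fingers":5,"delta_pos":[-7.5,-1.15,16],"spin":0},{"fingers":5,"delta_pos":[-7.5,-1.15,19],"spin":0},{"fingers":5,"delta_pos":[-7.5,-1.15,21],"spin":0},{"fingers":5,"delta_pos":[-7.5,-1.15,21.8],"spin":0},{"fingers":4,"delta_pos":[-7.5,-1.15,21.8],"spin":0}]'
python3 - <<'E'
from h import *
s=sense(); print(s['time_s'],s['tcp_pos'])
im,cal=snap('wrist','w2'); snap('scene','s2')
a=cv2.imread('pics/s2.png'); cv2.imwrite('pics/s2z.png',cv2.resize(a[100:280,150:350],None,fx=3,fy=3,interpolation=cv2.INTER_CUBIC))
E
```

```text
time_s: 4.7
tcp_pos: [0.5944, 0.1662, 0.1411]
ee_rot: [[-0.321, -0.947, -0.001], [-0.947, 0.321, -0.001], [0.001, 0.001, -1.0]]
wrist_force: [0.1, -0.7, 0.4]
gripper_width: 0.563
4.7 [0.59442489 0.16615238 0.14109687]
```

View pics/w2.png

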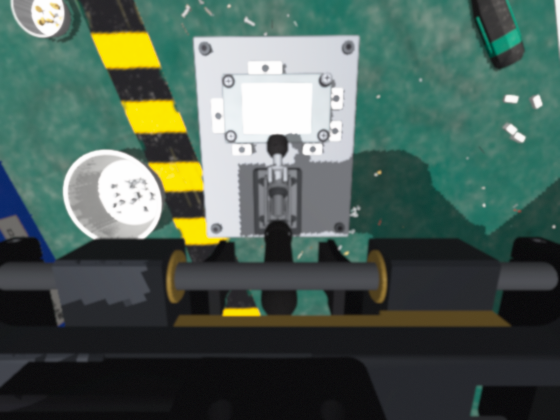

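View pics/s2z.png

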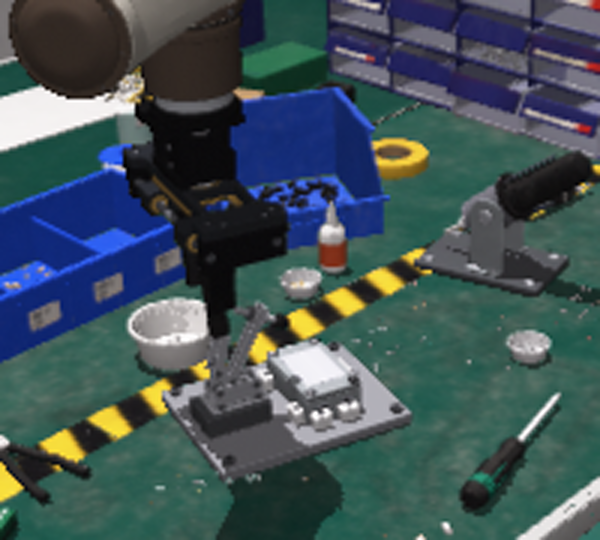

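```bash
python3 -m inch '[{"fingers":1.0,"delta_pos":[0,0,0],"spin":0},{"fingers":1.0,"delta_pos":[0,0,0],"spin":0},{"fingers":1.0,"delta_pos":[0,0,0],"spin":0},{"fingers":1.0,"delta_pos":[0,0,0],"spin":0}]'
```

```text
time_s: 5.2
tcp_pos: [0.5939, 0.1672, 0.142]
ee_rot: [[-0.32, -0.947, -0.001], [-0.947, 0.32, 0.0], [0.0, 0.001, -1.0]]
wrist_force: [-5.0, 3.4, 7.5]
gripper_width: 0.19
```

```bash
python3 -m inch '[{"fingers":1.0,"delta_pos":[-0.5,0,0],"spin":0},{"fingers":1.0,"delta_pos":[-1.1,0,0.07],"spin":0},{"fingers":1.0,"delta_pos":[-1.7,0,0.13],"spin":0},{"fingers":1.0,"delta_pos":[-2.3,0,0.2],"spin":0},{"fingers":1.0,"delta_pos":[-2.7,0,0.3],"spin":0},{"fingers":1.0,"delta_pos":[-3.1,0,0.4],"spin":0},{"fingers":1.0,"delta_pos":[-3.5,0,0.55],"spin":0},{"fingers":1.0,"delta_pos":[-3.9,0,0.7],"spin":0},{"fingers":1.0,"delta_pos":[-4.5,0,1.0],"spin":0},{"fingers":1.0,"delta_pos":[-5.0,0,1.4],"spin":0},{"fingers":1.0,"delta_pos":[-5.5,0,1.85],"spin":0},{"fingers":1.0,"delta_pos":[-5.9,0,2.4],"spin":0}]'
```

```text
time_s: 6.4
tcp_pos: [0.6138, 0.2255, 0.1206]
ee_rot: [[-0.319, -0.948, 0.003], [-0.948, 0.319, 0.003], [-0.004, -0.002, -1.0]]
wrist_force: [-7.1, 7.1, 12.5]
gripper_width: 0.191
```

```bash
python3 -m inch '[{"fingers":1.0,"delta_pos":[-0.4,0,0.6],"spin":0},{"fingers":1.0,"delta_pos":[-0.7,0,1.3],"spin":0},{"fingers":1.0,"delta_pos":[-0.95,0,1.85],"spin":0},{"fingers":1.0,"delta_pos":[-1.15,0,2.4],"spin":0},{"fingers":1.0,"delta_pos":[-1.35,0,3.1],"spin":0},{"fingers":1.0,"delta_pos":[-1.5,0,3.8],"spin":0},{"fingers":1.0,"delta_pos":[-1.65,0,4.5],"spin":0},{"fingers":1.0,"delta_pos":[-1.8,0,5.2],"spin":0},{"fingers":1.0,"delta_pos":[-1.9,0,6.0],"spin":0},{"fingers":1.0,"delta_pos":[-1.9,0,6.3],"spin":0},{"fingers":1.0,"delta_pos":[-1.9,0,6.3],"spin":0}]'
python3 - <<'E'
from h import *
snap('scene','s3')
a=cv2.imread('pics/s3.png'); cv2.imwrite('pics/s3z.png',cv2.resize(a[100:280,150:350],None,fx=3,fy=3,interpolation=cv2.INTER_CUBIC))
snap('wrist','w3')
E
```

```text
time_s: 7.5
tcp_pos: [0.6228, 0.2511, 0.0576]
ee_rot: [[-0.316, -0.949, 0.012], [-0.949, 0.316, 0.014], [-0.017, -0.007, -1.0]]
wrist_force: [-5.5, 21.6, 5.1]
gripper_width: 0.189
```

View pics/s3z.png

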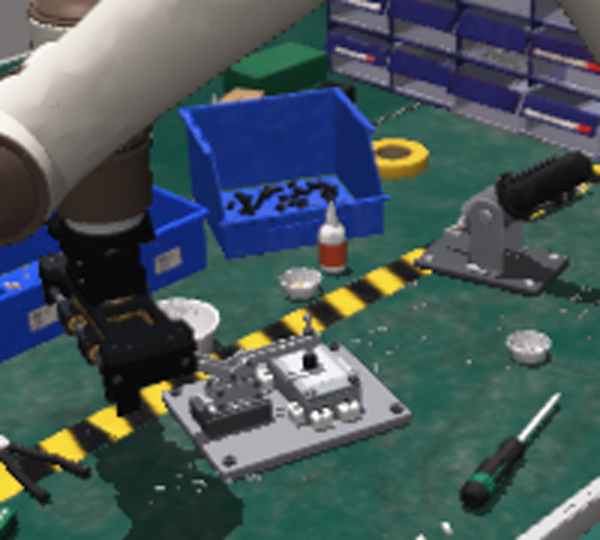

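View pics/w3.png

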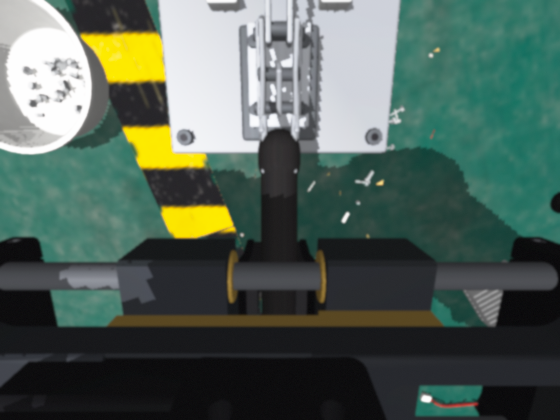

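```bash
python3 -m inch '[{"fingers":5.5,"delta_pos":[0,0,0],"spin":0},{"fingers":5.5,"delta_pos":[0,0,0],"spin":0},{"fingers":5.5,"delta_pos":[0,0,0],"spin":0},{"fingers":5.5,"delta_pos":[0,0,-1.5],"spin":0},{"fingers":5.5,"delta_pos":[0,0,-4],"spin":0},{"fingers":0.2,"delta_pos":[0,0,-5],"spin":0},{"fingers":0.2,"delta_pos":[0,0,-5],"spin":0},{"fingers":0.2,"delta_pos":[0,0,-5],"spin":0},{"fingers":0.2,"delta_pos":[0,0,-5],"spin":0}]'
python3 - <<'E'
from h import *
s=sense();t=np.array(s['tcp_pos']); print(to([.6192,.2398,.087]), s['wrist_force'],s['gripper_width'])
E
```

```text
time_s: 8.5
tcp_pos: [0.619, 0.2403, 0.1033]
ee_rot: [[-0.321, -0.947, -0.002], [-0.947, 0.321, -0.001], [0.002, 0.002, -1.0]]
wrist_force: [-0.7, -0.6, -0.8]
gripper_width: 0.352
[ 0.04 -0.04  1.63] [-0.68999736 -0.64031452 -0.76973742] 0.35217061668797695
```

```bash
python3 -m inch '[{"fingers":0.2,"delta_pos":[0,0,0],"spin":0},{"fingers":0.2,"delta_pos":[0,0,0],"spin":0},{"fingers":0.2,"delta_pos":[-0.5,0,0.8],"spin":0},{"fingers":0.2,"delta_pos":[-0.5,0,1.3],"spin":0},{"fingers":0.2,"delta_pos":[-0.5,0,1.7],"spin":0},{"fingers":0.2,"delta_pos":[-0.5,0,1.9],"spin":0},{"fingers":0.2,"delta_pos":[-0.5,0,2.1],"spin":0}]'
```

```text
time_s: 9.2
tcp_pos: [0.6202, 0.246, 0.083]
ee_rot: [[-0.32, -0.947, -0.002], [-0.947, 0.32, -0.0], [0.001, 0.002, -1.0]]
wrist_force: [-4.7, 1.5, 1.8]
gripper_width: 0.192
```

```bash
python3 -m inch '[{"fingers":2.8,"delta_pos":[0,0,0],"spin":0},{"fingers":2.8,"delta_pos":[0,0,0],"spin":0},{"fingers":1.5,"delta_pos":[0,0,-1.2],"spin":0},{"fingers":0.2,"delta_pos":[0,0,-1.5],"spin":0},{"fingers":0.2,"delta_pos":[0,0,-1.5],"spin":0},{"fingers":0.2,"delta_pos":[0,0,-1.5],"spin":0},{"fingers":0.2,"delta_pos":[0,0,-1.5],"spin":0},{"fingers":0.2,"delta_pos":[0,0,-1.5],"spin":0},{"fingers":0.2,"delta_pos":[0,0,-0.7],"spin":0},{"fingers":0.2,"delta_pos":[0,0,-0.3],"spin":0},{"fingers":0.2,"delta_pos":[0,0,0.1],"spin":0},{"fingers":0.2,"delta_pos":[0,0,0.3],"spin":0}]'
```

```text
time_s: 10.4
tcp_pos: [0.6213, 0.2457, 0.0807]
ee_rot: [[-0.32, -0.948, -0.0], [-0.948, 0.32, -0.001], [0.001, 0.0, -1.0]]
wrist_force: [-3.0, -0.9, 5.9]
gripper_width: 0.02
```

```bash
python3 -m inch '[{"fingers":0.2,"delta_pos":[0,0,-1],"spin":0},{"fingers":2,"delta_pos":[2,0,-5],"spin":0},{"fingers":6,"delta_pos":[4,4,-9],"spin":0},{"fingers":8.7,"delta_pos":[6,8,-13],"spin":0},{"fingers":8.7,"delta_pos":[8,10,-16],"spin":0},{"fingers":8.7,"delta_pos":[10,10,-20],"spin":0},{"fingers":8.7,"delta_pos":[10,10,-20],"spin":0}]'
python3 - <<'E'
from h import *
snap('scene','s4')
a=cv2.imread('pics/s4.png'); cv2.imwrite('pics/s4z.png',cv2.resize(a[160:280,170:310],None,fx=5,fy=5,interpolation=cv2.INTER_CUBIC))
snap('wrist','w4'); print(sense()['time_s'],to([.56,.1,.36]))
E
```

```text
time_s: 11.1
tcp_pos: [0.4956, 0.1825, 0.2886]
ee_rot: [[-0.319, -0.948, 0.012], [-0.948, 0.319, 0.006], [-0.01, -0.01, -1.0]]
wrist_force: [0.1, 0.2, 0.4]
gripper_width: 0.485
11.2 [ 5.73 -8.86 -7.69]
```

View pics/s4z.png

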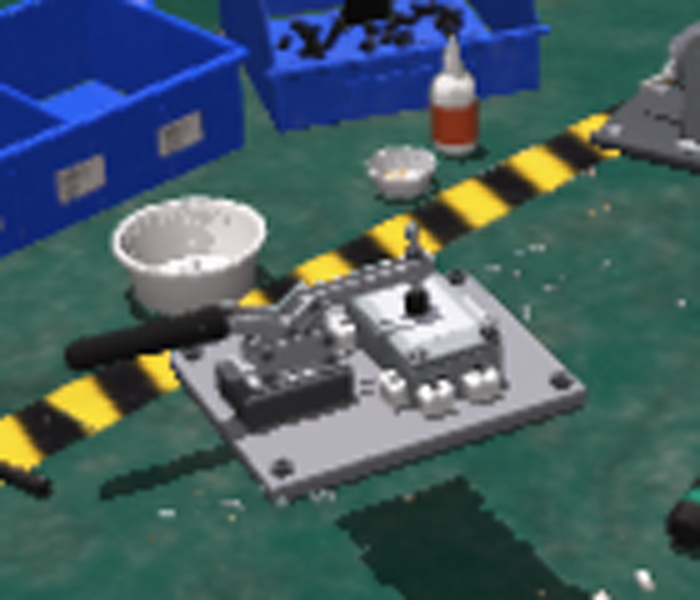

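View pics/w4.png

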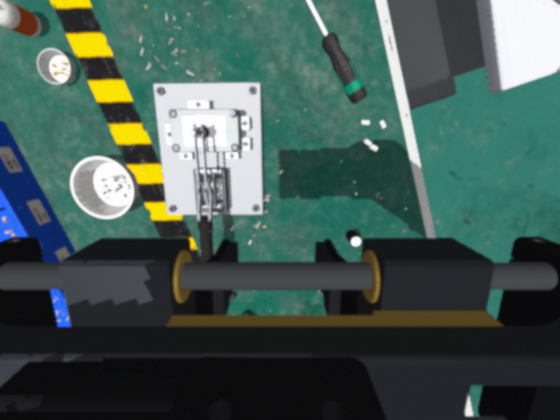

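```bash
cat >> h.py <<'E'
JT=np.array([.56484,.07665]);JA=np.radians(-18.41)
def jig(x,y,z):
    return np.array([JT[0]+np.cos(JA)*x/1e3-np.sin(JA)*y/1e3,JT[1]+np.sin(JA)*x/1e3+np.cos(JA)*y/1e3,z/1e3])
E
python3 - <<'E'
from h import *
c=np.load('pics/s4.npz')
for p in [(0,202,79),(0,202,85),(0,172,77),(0,141,75),(-75,125,12),(-75,-65,12),(0,0,42),(-40,-22,52.5)]: print(p,((proj(c,jig(*p))-[170,160])*5).round())
E
```

```text
(0, 202, 79) [ 69. 342.]
(0, 202, 85) [ 67. 332.]
(0, 172, 77) [124. 330.]
(0, 141, 75) [180. 317.]
(-75, 125, 12) [272. 478.]
(-75, -65, 12) [589. 378.]
(0, 0, 42) [422. 300.]
(-40, -22, 52.5) [489. 307.]
```

Run:
```python
from h import *
print(to([.56,-.26,.36]),spin_to(103.5))
```

```text
[ 39.83 -20.4   -7.81] 57.80643451338179
```

```bash
python3 -m inch '[{"fingers":8.7,"delta_pos":[2,-1,-3],"spin":8},{"fingers":8.7,"delta_pos":[6,-3,-6],"spin":16},{"fingers":8.7,"delta_pos":[10,-5,-7.8],"spin":24},{"fingers":8.7,"delta_pos":[14,-7.2,-7.8],"spin":32},{"fingers":8.7,"delta_pos":[18,-9.2,-7.8],"spin":40},{"fingers":8.7,"delta_pos":[22,-11.3,-7.8],"spin":48},{"fingers":8.7,"delta_pos":[26,-13.3,-7.8],"spin":56},{"fingers":8.7,"delta_pos":[30,-15.4,-7.8],"spin":57.8},{"fingers":8.7,"delta_pos":[34,-17.4,-7.8],"spin":57.8},{"fingers":8.7,"delta_pos":[37,-19,-7.8],"spin":57.8},{"fingers":8.7,"delta_pos":[39.8,-20.4,-7.8],"spin":57.8},{"fingers":8.7,"delta_pos":[39.8,-20.4,-7.8],"spin":57.8},{"fingers":8.7,"delta_pos":[39.8,-20.4,-7.8],"spin":57.8},{"fingers":8.7,"delta_pos":[39.8,-20.4,-7.8],"spin":57.8}]'
python3 - <<'E'
from h import *
im,cal=snap('wrist','w5')
cv2.imwrite('pics/w5z.png',cv2.resize(im[60:260,180:380],None,fx=3,fy=3,interpolation=cv2.INTER_CUBIC)[:,:,::-1])
f=lambda t,z:[(round(x['conf'],2),np.round(np.array(x['location'])*[560,420],1).tolist(),np.round(atz(cal,*(np.array(x['location'])*[560,420]),z),4).tolist()) for x in spot_point('wrist',t)[:3]]
for t,z in [('holder_mouth',.093),('holder',.0),('electric_driver',.1)]: print(t,f(t,z))
E
```

```text
time_s: 12.6
tcp_pos: [0.5605, -0.2588, 0.3574]
ee_rot: [[-0.972, -0.234, -0.002], [-0.234, 0.972, 0.001], [0.002, 0.001, -1.0]]
wrist_force: [-0.4, 0.2, 0.3]
gripper_width: 1.0
holder_mouth [(0.93, [269.5, 202.9], [0.588, -0.2623, 0.093])]
holder [(0.69, [273.2, 205.4], [0.611, -0.2519, 0.0])]
electric_driver [(0.96, [274.7, 198.3], [0.578, -0.2567, 0.1]), (0.96, [175.6, 216.5], [0.6397, -0.3941, 0.1])]
```

View pics/w5.png

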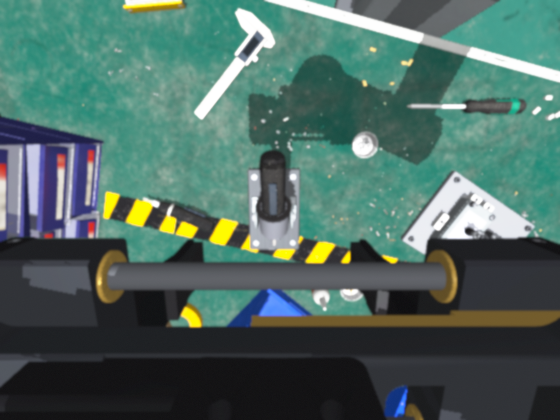

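View pics/w5z.png

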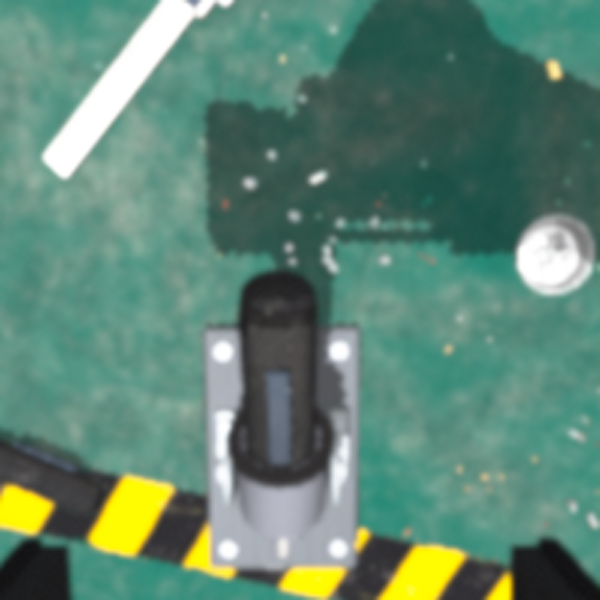

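Run:
```python
from h import *
c=np.load('pics/w5.npz'); px=lambda x,y:(179.6+x/3,59.6+y/3)
q=[(206,327),(358,325),(356,568),(210,570)]
W=[atz(c,*px(x,y),.010)[:2] for x,y in q]
# image top=-x ; image right = +y(world)
H=np.array([(-75,-46),(-75,46),(75,46),(75,-46)])/1000
th,t,res=fit2(H,W); print(th,t,res.round(4).tolist())
r=np.radians(th);R=np.array([[np.cos(r),-np.sin(r)],[np.sin(r),np.cos(r)]])
print('mouth pred if centred',R@[-.022,0]+t)
# predicted driver axis points: mouth at driver y~7
for hx in (-22,):
  for s,lab in [(0,'mouth'),(40,''),(63,'y70'),(68,''),(90,'butt')]:
    a=np.radians(38); P=np.append(R@[-.022-s/1e3*np.cos(a),0]+t,.0915+s/1e3*np.sin(a)); u=proj(c,P); print(lab,P.round(4),((u-[179.6,59.6])*3).round())
```

```text
13.899308032910124 [ 0.61725379 -0.24934475] [[-0.0003, 0.0021], [-0.0, -0.0017], [-0.0001, -0.0008], [0.0004, 0.0004]]
mouth pred if centred [ 0.59589797 -0.25462951]
mouth [ 0.5959 -0.2546  0.0915] [281. 448.]
 [ 0.5653 -0.2622  0.1161] [280. 394.]
y70 [ 0.5477 -0.2666  0.1303] [279. 360.]
 [ 0.5439 -0.2675  0.1334] [279. 352.]
butt [ 0.5271 -0.2717  0.1469] [279. 315.]
```

Run:
```python
from h import *
print(to([.5469,-.2668,.112]),spin_to(103.9))
```

```text
[ 1.53 -0.49 24.68] -0.290614366720348
```

```bash
python3 -m inch '[{"fingers":8.7,"delta_pos":[0.8,-0.2,3],"spin":0},{"fingers":8.7,"delta_pos":[1.5,-0.5,7],"spin":-0.3},{"fingers":7.5,"delta_pos":[1.5,-0.5,11],"spin":-0.3},{"fingers":7.5,"delta_pos":[1.5,-0.5,15],"spin":-0.3},{"fingers":7.5,"delta_pos":[1.5,-0.5,19],"spin":-0.3},{"fingers":6.5,"delta_pos":[1.5,-0.5,22],"spin":-0.3},{"fingers":6,"delta_pos":[1.5,-0.5,24],"spin":-0.3},{"fingers":6,"delta_pos":[1.5,-0.5,24.7],"spin":-0.3},{"fingers":6,"delta_pos":[1.5,-0.5,24.7],"spin":-0.3}]'
python3 - <<'E'
from h import *
snap('scene','s6')
a=cv2.imread('pics/s6.png'); cv2.imwrite('pics/s6z.png',cv2.resize(a[70:220,240:400],None,fx=4,fy=4,interpolation=cv2.INTER_CUBIC))
snap('wrist','w6')
E
```

```text
time_s: 13.7
tcp_pos: [0.5469, -0.2674, 0.1111]
ee_rot: [[-0.971, -0.24, -0.001], [-0.24, 0.971, 0.0], [0.001, 0.0, -1.0]]
wrist_force: [-0.1, 0.4, 1.1]
gripper_width: 0.701
```

View pics/s6z.png

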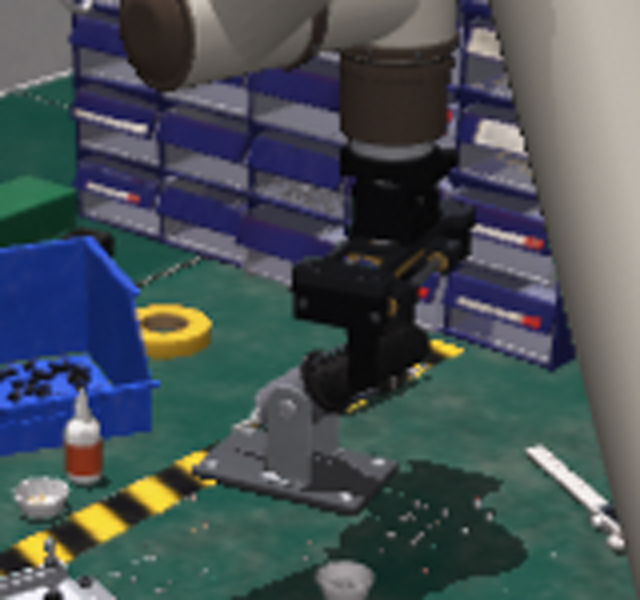

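View pics/w6.png

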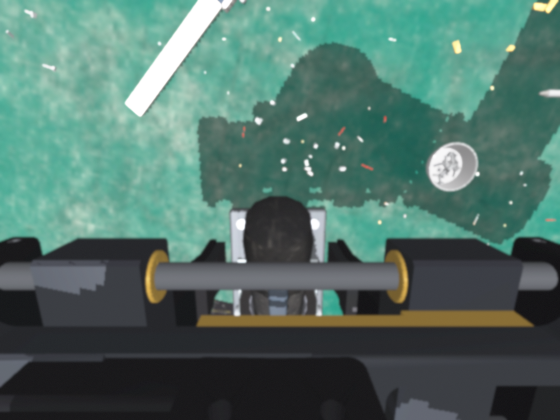

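```bash
python3 -m inch '[{"fingers":2.5,"delta_pos":[0,0,0],"spin":0},{"fingers":2.5,"delta_pos":[0,0,0],"spin":0},{"fingers":2.5,"delta_pos":[0,0,0],"spin":0},{"fingers":2.5,"delta_pos":[0,0,0],"spin":0},{"fingers":2.5,"delta_pos":[0,0,0],"spin":0}]'
```

```text
time_s: 14.3
tcp_pos: [0.5472, -0.2677, 0.112]
ee_rot: [[-0.971, -0.239, 0.001], [-0.239, 0.971, 0.0], [-0.001, -0.0, -1.0]]
wrist_force: [0.4, 2.0, 1.6]
gripper_width: 0.392
```

```bash
python3 -m inch '[{"fingers":2.5,"delta_pos":[0.4,0,-0.33],"spin":0},{"fingers":2.5,"delta_pos":[1.16,0,-0.95],"spin":0},{"fingers":2.5,"delta_pos":[1.93,0,-1.6],"spin":0},{"fingers":2.5,"delta_pos":[2.7,0,-2.23],"spin":0},{"fingers":2.5,"delta_pos":[3.5,0,-2.9],"spin":0},{"fingers":2.5,"delta_pos":[4.24,0,-3.5],"spin":0}]'
python3 - <<'E'
from h import *
snap('scene','s7')
a=cv2.imread('pics/s7.png'); cv2.imwrite('pics/s7z.png',cv2.resize(a[70:220,240:400],None,fx=4,fy=4,interpolation=cv2.INTER_CUBIC))
E
```

```text
time_s: 14.9
tcp_pos: [0.5043, -0.2781, 0.1469]
ee_rot: [[-0.971, -0.239, -0.001], [-0.239, 0.971, 0.0], [0.001, 0.001, -1.0]]
wrist_force: [-1.1, 0.8, -3.4]
gripper_width: 0.391
```

View pics/s7z.png

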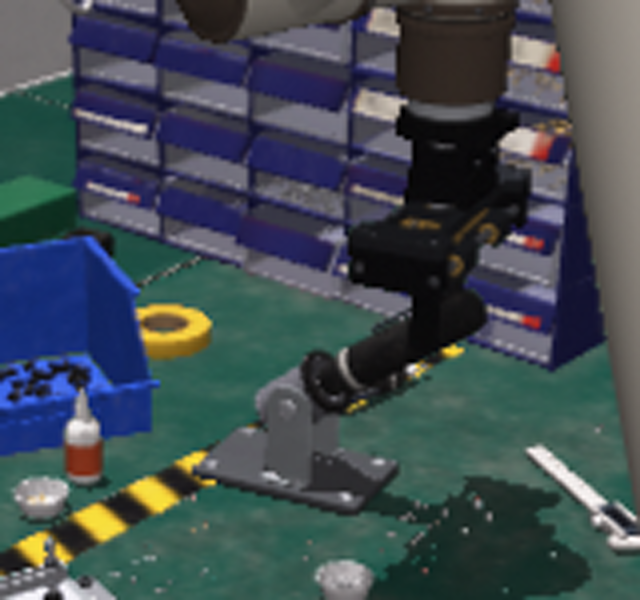

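```bash
python3 -m inch '[{"fingers":2.5,"delta_pos":[0.77,0,-0.64],"spin":0},{"fingers":2.5,"delta_pos":[1.54,0,-1.28],"spin":0},{"fingers":2.5,"delta_pos":[2.3,0,-1.92],"spin":0},{"fingers":2.5,"delta_pos":[3.1,0,-2.56],"spin":0},{"fingers":2.5,"delta_pos":[3.1,0,-2.56],"spin":0}]'
python3 - <<'E'
from h import *
snap('scene','s8')
a=cv2.imread('pics/s8.png'); cv2.imwrite('pics/s8z.png',cv2.resize(a[70:220,240:400],None,fx=4,fy=4,interpolation=cv2.INTER_CUBIC))
E
```

```text
time_s: 15.45
tcp_pos: [0.4752, -0.2858, 0.1735]
ee_rot: [[-0.971, -0.238, 0.002], [-0.238, 0.971, -0.001], [-0.001, -0.001, -1.0]]
wrist_force: [1.3, -0.1, -3.9]
gripper_width: 0.392
```

View pics/s8z.png

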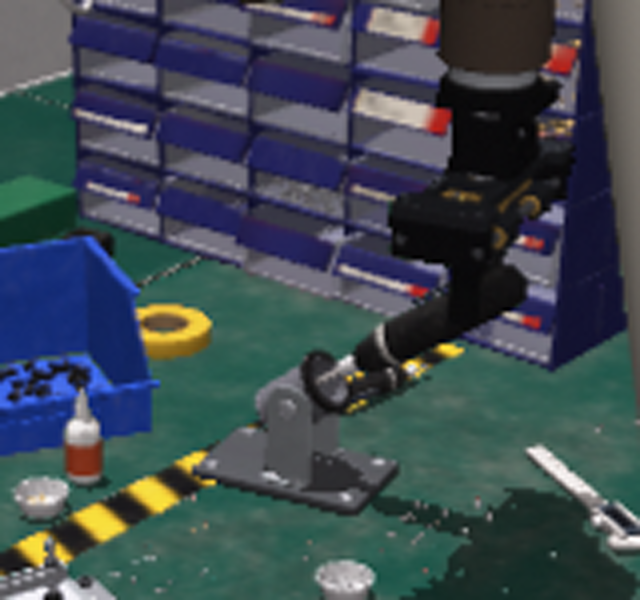

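```bash
python3 -m inch '[{"fingers":2.5,"delta_pos":[-0.7,0,-0.5],"spin":0},{"fingers":2.5,"delta_pos":[-1.4,0,-1.1],"spin":0},{"fingers":2.5,"delta_pos":[-2.1,0,-1.9],"spin":0},{"fingers":2.5,"delta_pos":[-2.9,0,-2.65],"spin":0},{"fingers":2.5,"delta_pos":[-3.7,0,-3.4],"spin":0},{"fingers":2.5,"delta_pos":[-4.4,0,-3.95],"spin":0},{"fingers":2.5,"delta_pos":[-5.1,0,-4.5],"spin":0},{"fingers":2.5,"delta_pos":[-5.8,0,-5.0],"spin":0}]'
python3 - <<'E'
from h import *
snap('scene','s9')
a=cv2.imread('pics/s9.png'); cv2.imwrite('pics/s9z.png',cv2.resize(a[50:200,240:400],None,fx=4,fy=4,interpolation=cv2.INTER_CUBIC))
E
```

```text
time_s: 16.3
tcp_pos: [0.5327, -0.2713, 0.2224]
ee_rot: [[-0.971, -0.239, -0.0], [-0.239, 0.971, 0.0], [0.0, 0.0, -1.0]]
wrist_force: [-1.5, -0.4, -4.6]
gripper_width: 0.392
```

View pics/s9z.png

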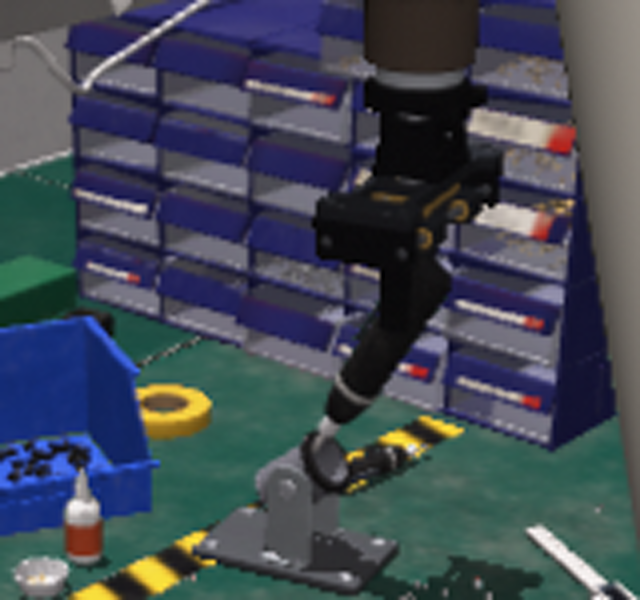

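```bash
python3 -m inch '[{"fingers":2.5,"delta_pos":[-0.8,0,-0.4],"spin":0},{"fingers":2.5,"delta_pos":[-1.6,0,-0.75],"spin":0},{"fingers":2.5,"delta_pos":[-2.5,0,-1.1],"spin":0},{"fingers":2.5,"delta_pos":[-3.3,0,-1.35],"spin":0},{"fingers":2.5,"delta_pos":[-4.1,0,-1.6],"spin":0},{"fingers":2.5,"delta_pos":[-5.0,0,-1.75],"spin":0},{"fingers":2.5,"delta_pos":[-5.9,0,-1.9],"spin":0},{"fingers":2.5,"delta_pos":[-6.8,0,-1.95],"spin":0},{"fingers":2.5,"delta_pos":[-7.3,0,-2.0],"spin":0}]'
python3 - <<'E'
from h import *
snap('scene','s10')
a=cv2.imread('pics/s10.png'); cv2.imwrite('pics/s10z.png',cv2.resize(a[50:200,240:400],None,fx=4,fy=4,interpolation=cv2.INTER_CUBIC))
E
```

```text
time_s: 17.25
tcp_pos: [0.6039, -0.2538, 0.242]
ee_rot: [[-0.971, -0.239, 0.0], [-0.239, 0.971, -0.0], [-0.0, -0.0, -1.0]]
wrist_force: [-1.0, -0.5, -2.7]
gripper_width: 0.389
```

View pics/s10z.png

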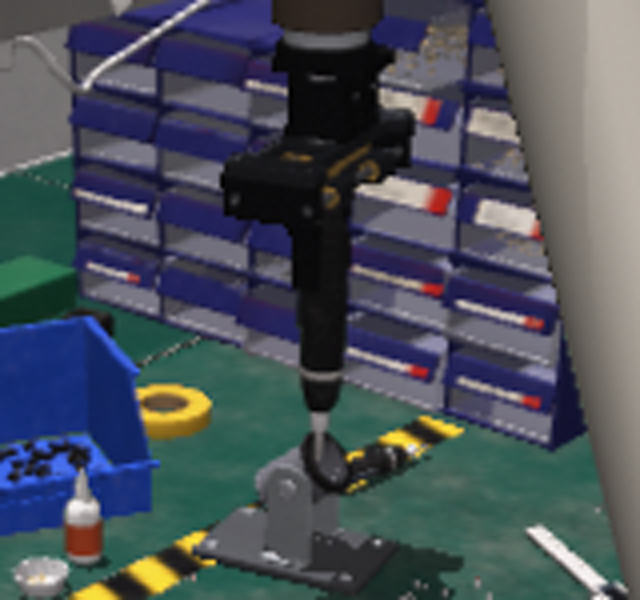

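```bash
python3 -m inch '[{"fingers":2.5,"delta_pos":[0.1,0,-1],"spin":0},{"fingers":2.5,"delta_pos":[0.2,0,-2.5],"spin":0},{"fingers":2.5,"delta_pos":[0.3,0,-4],"spin":0},{"fingers":2.5,"delta_pos":[0.3,0,-5.5],"spin":0},{"fingers":2.5,"delta_pos":[0.3,0,-6],"spin":0},{"fingers":2.5,"delta_pos":[0.3,0,-6],"spin":0},{"fingers":2.5,"delta_pos":[0.3,0,-6],"spin":0}]'
python3 - <<'E'
from h import *
im,c=snap('scene','s11')
r=spot_point('scene','bit_tip'); print([(round(x['conf'],2),np.array(x['location'])*[560,420]) for x in r])
snap('top','t11')
r=spot_point('top','bit_tip'); print([(round(x['conf'],2),np.array(x['location'])*[560,420]) for x in r])
s=sense(); G=np.array(s['tcp_pos'])+[0,0,.019]
for d in (30,0,-50,-100,-124,-168): print(d,((proj(c,G+[0,0,d/1e3])-[270,40])*5).round())
cv2.imwrite('pics/s11z.png',cv2.resize(im[40:160,270:390],None,fx=5,fy=5,interpolation=cv2.INTER_CUBIC)[:,:,::-1])
E
```

```text
time_s: 18.0
tcp_pos: [0.5998, -0.2545, 0.3016]
ee_rot: [[-0.971, -0.239, -0.0], [-0.239, 0.971, 0.001], [0.0, 0.001, -1.0]]
wrist_force: [0.3, -0.5, -3.8]
gripper_width: 0.395
[(0.71, array([256.424, 230.58 ])), (0.66, array([347.816, 161.616]))]
[(0.73, array([444.584, 172.998])), (0.44, array([376.6  , 181.692])), (0.33, array([143.192, 191.31 ]))]
30 [259. 218.]
0 [257. 268.]
-50 [255. 348.]
-100 [252. 426.]
-124 [251. 463.]
-168 [249. 528.]
```

View pics/s11z.png

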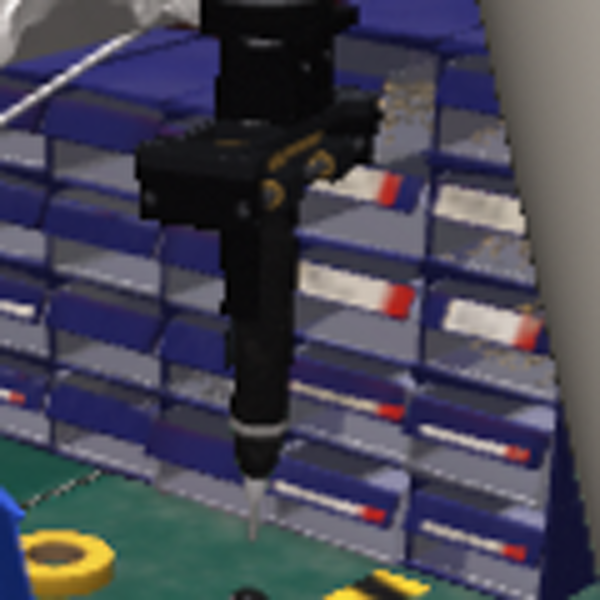

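View pics/t11.png

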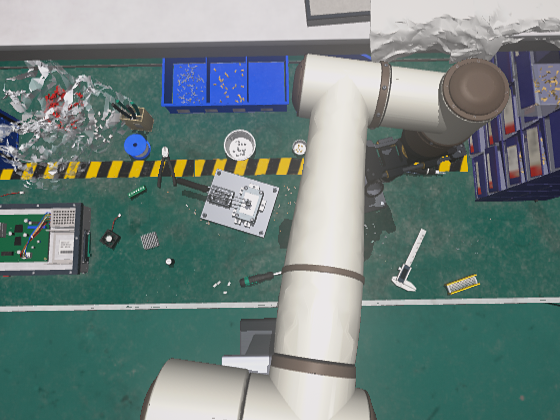

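Run:
```python
from h import *
print(to([.520,.0681,.30]), to([.520,.0681,.2185]))
```

```text
[3.000e-02 3.325e+01 1.500e-01] [2.000e-02 3.324e+01 8.300e+00]
```

```bash
python3 -m inch '[{"fingers":2.5,"delta_pos":[0,0.5,0],"spin":0},{"fingers":2.5,"delta_pos":[0,1.5,0],"spin":0},{"fingers":2.5,"delta_pos":[0,3,0],"spin":0},{"fingers":2.5,"delta_pos":[0,5,0],"spin":0},{"fingers":2.5,"delta_pos":[0,7,0],"spin":0},{"fingers":2.5,"delta_pos":[0,9,0],"spin":0},{"fingers":2.5,"delta_pos":[0,11,0],"spin":0},{"fingers":2.5,"delta_pos":[0,13,0],"spin":0},{"fingers":2.5,"delta_pos":[0,15,0],"spin":0},{"fingers":2.5,"delta_pos":[0,17,0],"spin":0},{"fingers":2.5,"delta_pos":[0,19,0],"spin":0},{"fingers":2.5,"delta_pos":[0,21,0],"spin":0},{"fingers":2.5,"delta_pos":[0,23,0],"spin":0},{"fingers":2.5,"delta_pos":[0,25,0],"spin":0},{"fingers":2.5,"delta_pos":[0,27,0],"spin":0},{"fingers":2.5,"delta_pos":[0,29,0],"spin":0},{"fingers":2.5,"delta_pos":[0,31,0],"spin":0},{"fingers":2.5,"delta_pos":[0,32.3,0],"spin":0},{"fingers":2.5,"delta_pos":[0,33,0],"spin":0},{"fingers":2.5,"delta_pos":[0,33.2,0],"spin":0}]'
python3 -m inch '[{"fingers":2.5,"delta_pos":[0,0,1],"spin":0},{"fingers":2.5,"delta_pos":[0,0,2],"spin":0},{"fingers":2.5,"delta_pos":[0,0,3],"spin":0},{"fingers":2.5,"delta_pos":[0,0,4],"spin":0},{"fingers":2.5,"delta_pos":[0,0,5],"spin":0},{"fingers":2.5,"delta_pos":[0,0,5.5],"spin":0},{"fingers":2.5,"delta_pos":[0,0,5.5],"spin":0}]'
python3 - <<'E'
from h import *
im,c=snap('scene','s12')
r=spot_point('scene','bit_tip'); print([(round(x['conf'],2),np.array(x['location'])*[560,420]) for x in r])
r=spot_point('scene','screw_head'); print([(round(x['conf'],2),np.array(x['location'])*[560,420]) for x in r])
it,ct=snap('top','t12')
s=sense(); G=np.array(s['tcp_pos'])+[0,0,.019]
for d in (30,0,-50,-100,-124,-165): print(d,((proj(c,G+[0,0,d/1e3])-[200,120])*5).round())
S=np.array([.5201,.0681,.0525]); print('screw',((proj(c,S)-[200,120])*5).round())
cv2.imwrite('pics/s12z.png',cv2.resize(im[120:250,200:330],None,fx=5,fy=5,interpolation=cv2.INTER_CUBIC)[:,:,::-1][:600])
snap('wrist','w12')
E
```

```text
time_s: 20.2
tcp_pos: [0.5203, 0.0683, 0.3024]
ee_rot: [[-0.971, -0.24, 0.0], [-0.24, 0.971, 0.0], [-0.0, 0.0, -1.0]]
wrist_force: [-0.6, -0.5, -3.7]
gripper_width: 0.383
time_s: 20.9
tcp_pos: [0.5203, 0.0674, 0.246]
ee_rot: [[-0.971, -0.239, -0.002], [-0.239, 0.971, -0.001], [0.002, -0.0, -1.0]]
wrist_force: [0.0, -0.1, -3.6]
gripper_width: 0.389
[(0.69, array([269.416, 210.   ])), (0.68, array([350.616, 163.884])), (0.19, array([251.776, 236.502]))]
[(0.84, array([266.392, 224.112])), (0.67, array([270.2  , 211.302]))]
30 [326.  90.]
0 [328. 146.]
-50 [331. 235.]
-100 [333. 321.]
-124 [334. 361.]
-165 [336. 428.]
screw [339. 507.]
```

View pics/s12z.png

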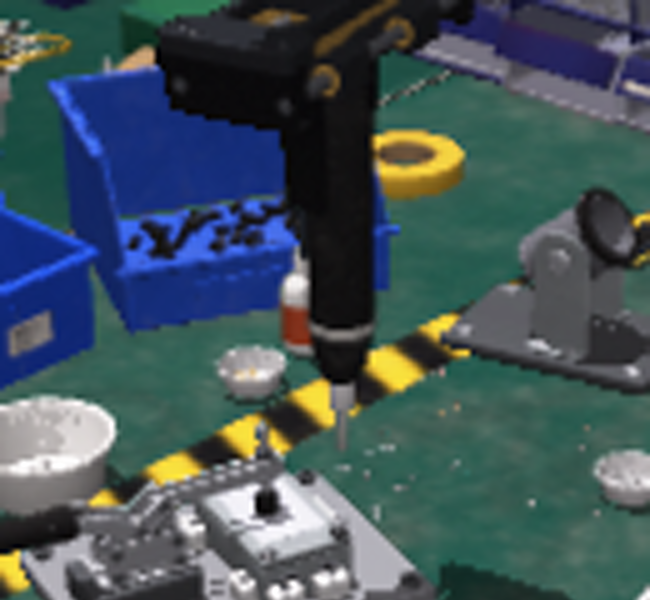

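View pics/w12.png

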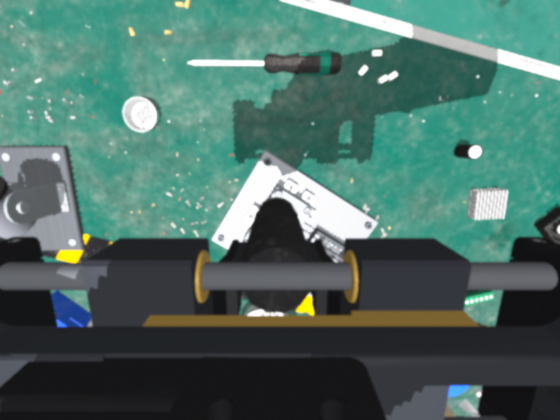

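View pics/t12.png

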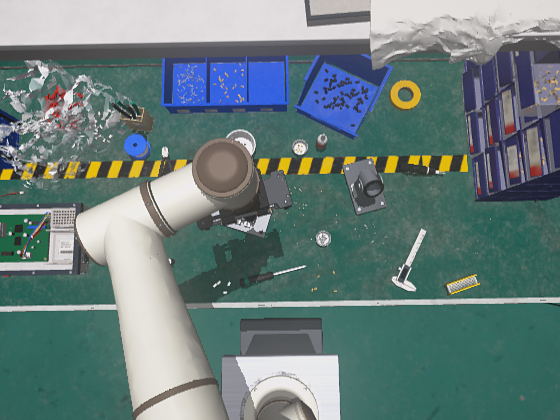

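Run:
```python
from h import *
im=np.load('pics/s12.npz')['im']
cv2.imwrite('pics/s12y.png',cv2.resize(im[180:245,235:300],None,fx=9,fy=9,interpolation=cv2.INTER_CUBIC)[:,:,::-1])
```

```text
(no output)
```

View pics/s12y.png

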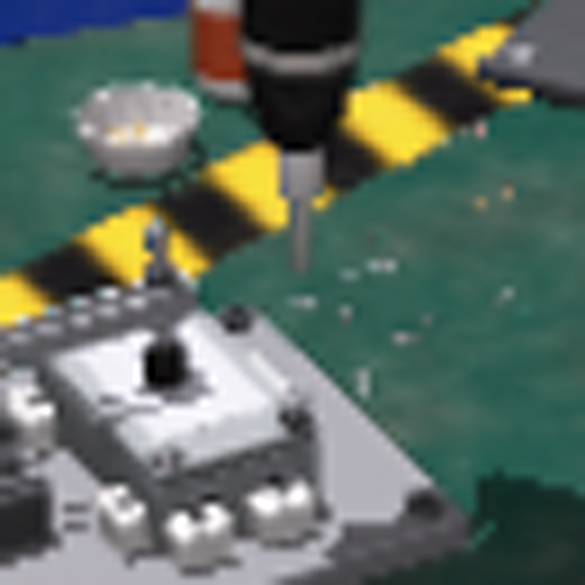

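```bash
python3 -m inch '[{"fingers":2.5,"delta_pos":[-0.1,0.05,0.5],"spin":0},{"fingers":2.5,"delta_pos":[-0.2,0.1,1],"spin":0},{"fingers":2.5,"delta_pos":[-0.2,0.1,1.5],"spin":0},{"fingers":2.5,"delta_pos":[-0.2,0.1,2],"spin":0},{"fingers":2.5,"delta_pos":[-0.2,0.1,2.4],"spin":0},{"fingers":2.5,"delta_pos":[-0.2,0.1,2.6],"spin":0},{"fingers":2.5,"delta_pos":[-0.2,0.1,2.6],"spin":0},{"fingers":2.5,"delta_pos":[-0.2,0.1,2.6],"spin":0}]'
python3 - <<'E'
from h import *
im,c=snap('scene','s13'); s=sense(); G=np.array(s['tcp_pos'])+[0,0,.019]
off=np.array([-.2,3.6])
for n,P in [('tip',G-[0.0022,.0005,.165]),('screw',[.5201,.0681,.0525]),('collar',G-[.0015,0,.1])]: print(n,((proj(c,P)+off-[235,180])*9).round())
cv2.imwrite('pics/s13y.png',cv2.resize(im[180:245,235:300],None,fx=9,fy=9,interpolation=cv2.INTER_CUBIC)[:,:,::-1])
cv2.imwrite('pics/s13z.png',cv2.resize(im[130:250,200:330],None,fx=5,fy=5,interpolation=cv2.INTER_CUBIC)[:,:,::-1])
E
```

```text
time_s: 21.95
tcp_pos: [0.5225, 0.0691, 0.2213]
ee_rot: [[-0.971, -0.239, 0.0], [-0.239, 0.971, 0.0], [-0.0, -0.0, -1.0]]
wrist_force: [-0.8, 0.4, -4.6]
gripper_width: 0.388
tip [290. 340.]
screw [294. 404.]
collar [282. 152.]
```

View pics/s13y.png

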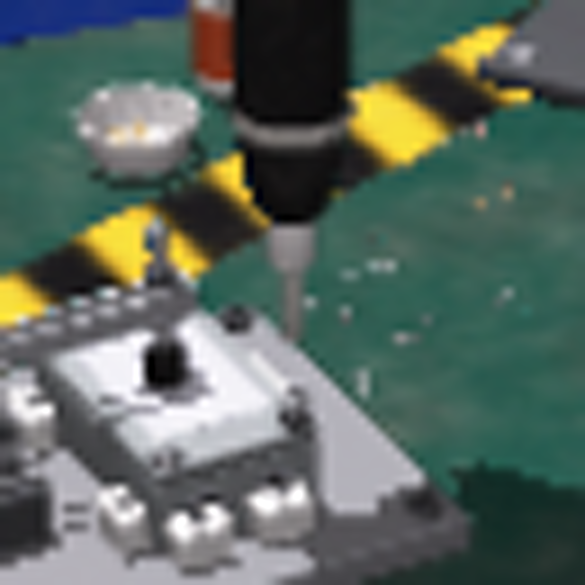

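View pics/s13z.png

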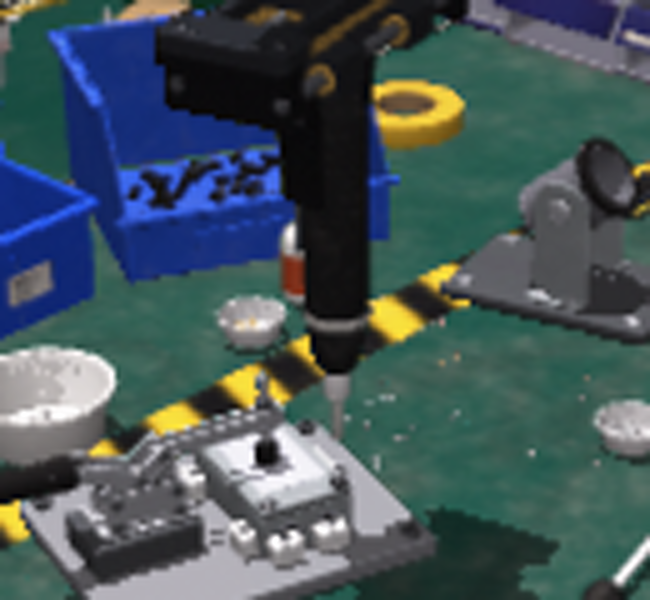

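```bash
python3 -m inch '[{"fingers":2.5,"delta_pos":[0,0,0],"spin":0},{"fingers":2.5,"delta_pos":[0,0,0],"spin":0},{"fingers":2.5,"delta_pos":[0,0,0],"spin":0},{"fingers":2.5,"delta_pos":[0,0,0],"spin":0},{"fingers":2.5,"delta_pos":[0,0,0],"spin":0}]'
python3 - <<'E'
from h import *
s=sense(); print(s['wrist_force'],s['moment'],np.abs(s['joint_velocities']).max())
finish_job()
E
```

```text
time_s: 22.5
tcp_pos: [0.5224, 0.0691, 0.2212]
ee_rot: [[-0.971, -0.239, 0.0], [-0.239, 0.971, 0.0], [-0.0, 0.0, -1.0]]
wrist_force: [-0.4, 0.3, -3.4]
gripper_width: 0.392
[-0.35223273  0.33825855 -3.40394228] [-0.01396123  0.04006085 -0.02158793] 0.0788089897517383
the job is handed in; nothing more can be done
```

I handed the job in at 22.5 s: the clamp is locked, and the driver is held upright about 2 cm above the standing screw. `finish_job()` gave no verdict, so this rests on my own checks.

**What I did**
- **Clamp:** I pinched the handle's grip and swung it along its path until it was down. I then released it and pressed it down once more with the fingers shut.
- **Driver:** I drew the larger driver (34 mm between the fingers, so not the look-alike on the bench) out of the sleeve. The tool can't tilt, so I turned the driver upright between the fingers by levering its bit against the sleeve's upper rim. I then carried it to the screw.

**What the last checks showed**
- **Clamp:** the picture showed the foot on the lid. The handle's end was where the locked position should be, to within about 1 pixel after removing a 3–4 pixel offset in the scene camera. I had no direct reading of the foot's force or the joint angle.
- **Tip over the screw:** about 21 mm above the head and, by image and model, within about 1–2 mm of its axis. The tip's distance along the scene camera's line of sight came only from the arm pose and an assumed near-vertical driver, because the top and wrist views were blocked.
- **Tilt:** about 1°.
- **At rest:** the arm was almost still and the driver firmly gripped. The wrist carried 3.4 N, close to the driver's weight, so it appeared to be touching nothing else.

**What disagreed**
- At the end of the swing the TCP was about 12 mm further out along the handle than planned, with about 22 N on the wrist. It went back once I released the grip.
- When pressing the handle down, the fingertips sat at 81 mm instead of the expected 86 mm. The picture afterwards still showed the clamp locked.

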